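# Find the pot lid that rocks and seat it

### The arm

A 6-joint arm with a two-finger parallel gripper is mounted at the origin on a cart in front of the work surface, level with it; the furniture and walls round the work are solid. World frame = base frame: x ahead of the robot, y to its left, z up, the work surface at z = 0. Lengths are in m, angles in rad, forces in N, time in s.
With the tool pointing down it reaches from about 0.325 to 0.75 m from the base axis. Payload 7.6 kg.
Tool frame: the origin (TCP) lies on the centre line of the jaws, within the pads' length; the fingertips stand 22 mm ahead of it and the grasp point (between the pads) lies 3 mm ahead of it; z points along the fingers, y is the line along which they close (so a half turn about z gives the same grasp; the last joint's range is limited). The gripper opens to 85 mm and grips with 20 to 120 N. Pads are 22 mm wide; open, the fingers measure 114 mm over their backs; the gripper's body (76 mm by 85 mm) begins 54 mm behind the grasp point. The pads swing forward as they close: fully open they stand 13 mm farther back than shut.
Start: joints at [-1.416, 0.052, 1.401, -0, 1.689, -0.07], TCP at [0.117, -0.512, 0.253] pointing down, gripper open.
Joint ranges: [-2.9, 2.9], [-0.91, 2.17], [0.12, 2.37], [-1.06, 4.2], [0.26, 2.73], [-2.93, 2.93]. Speed limits (rad/s): [2.57, 2.57, 3.01, 3.14, 3.14, 3.14].

### API

Orientations are given as a unit quaternion [x, y, z, w].
In Python, from rig import readout, optics, bot gives the robot as it stands. The module is installed in compiled form; this text tells all that it offers.
- The arm moves only by the shell command python3 -m crank 'ROWS' [FORCE]. ROWS is JSON, a list of rows, each a list of 7 numbers: the opening, from -1 (shut) to 1 (fully open), then the shift along the world's x, y, z in mm, then the turn, a rotation vector about the world's x, y, z in degrees. In form: [[claw, tx, ty, tz, ax, ay, az], ...]. A call has 1 to 20 rows; each row is the pose to reach, as a shift and turn from the pose commanded when the call began; what a row does not reach only later rows make up. A row lasts 1/12 s, in which the tool goes at most 41.7 mm and 7.16 degrees, less where a joint would pass 70% of its speed; a pose out of reach is approached as far as the arm can. A call with a gripper value outside its range is refused whole. The fingers move at their own pace and stop on an object; FORCE is the grip in N (left out, the last holds). Time passes only in rows, so rows that repeat a pose let the fingers close. It gives the time, the measured TCP pose, the force, the opening and the grip force at its end, in the units of the state.
- readout.get_state(): the state, without advancing time (a new reading comes with each control period).
- optics.snapshot(name): name is "scene" or "side" or "wrist"; returns a dict with "image" (400x640x3 uint8, red, green, blue), "range_z" (400x640 float32, m along the optical axis (not along the pixel's ray), 0 where there is no reading), "fov_y" (degrees; the focal length in pixels is half the picture's height over the tangent of half this angle, whatever the lens; pixels are square), "cx", "cy" (the principal point, pixels), "distortion" ([k1, k2, p1, p2, k3] as OpenCV has them; the pictures are not rectified), "rvec" (rotation vector, rad) and "tvec" (3), from world to camera coordinates, as OpenCV has them; the wrist camera has in their place "mount" (4x4, takes a point from camera to tool coordinates, whose origin is the TCP and whose axes are the flange's). Camera axes: x right, y down, z forward; pixel columns grow to the right and rows downward; lengths in m; the calibration is good to about 2 mm. A picture is of the moment at which its call begins: read the wrist's pose just before it.
- bot.sign_off(): hands the job in; it is judged then, once.
The state is a dict: "time": time; "joints": joint angles; "dq": joint speeds; "joint_torque": joint torques, N m; "tcp_pos": TCP position; "orientation": TCP orientation; "force": force on the tool from outside, world axes, zero at the start; "torque": the same for the moment, N m; "opening": finger opening in m; "grip_force": force on a finger pad.
Only numpy, scipy, OpenCV 4.12 (cv2) and the standard library are available. Lean on these libraries where they do the work, as an engineer would, in place of code of your own. Each camera call takes 0.05 s, during which the arm holds its last target. There are 200 camera calls.

### The job

One of the three wooden lids on the pots in the tray is not properly seated. With your fingertips press down on each lid in turn, from left to right, on the flat beside its bar, to find the one that rocks; then push the end of that lid's bar sideways so that the lid turns clockwise (seen from above) until it drops home, so that all three lids lie flat and flush on their pots. Only press and push: do not lift any lid, and leave the jam jar, the mug and the salt jar alone.

Things in the scene. Friction and masses are not known exactly. Their poses are not given: they have to be found in the camera images.
- lid_left: Lid of the left pot (left = +y). All 3 lids are alike: waxed wood that slides easily on the pots, loose, about 0.2 kg, round flange 101 mm across, 9 mm thick; origin: centre of the flange's underside, z up. On its flat top a straight bar along lid x through the centre, 96 mm long, 12 mm thick, 22 mm high. At the start lid x is within 0.05 rad of tray x, so the bar's -x end is nearest you.
- lid_middle: Lid of the middle pot. Under each lid a plug 70 mm across, 12 mm deep, hangs in the pot's 72 mm mouth and keeps it centred within 1.5 mm; two lugs, 10 mm wide, 3.5 mm deep, sit under the bar's ends. Seated: lugs in the two notches of the rim, flange flat on the rim, origin at z = 0.084; it does not tip, and turns 0.15 rad at most either way.
- lid_right: Lid of the right pot. Any one of the 3 lids may be the unseated one: its lugs stand on top of the rim, origin at z = 0.0875, level until pressed. It rocks about the line of its bar: pressed on the flat 30 mm to either side of the bar it tips about 0.08 rad (some 2 mm of give there) and comes back when released. A seated lid stays level.
- tray: Dark wooden tray, fixed, 396 mm along its y, 124 mm along x, edges 20 mm high; origin at the centre of its underside, on the worktop. In it, fixed in a row along y, 130 mm apart, three like white ceramic pots 100 mm across, rim at z = 0.084, each with two facing notches through its rim, 6 mm deep, about 24 mm wide, seen from outside.
- place_left (a point): Centre of the left pot's mouth at rim height, z = 0.084, axes of the tray. The notches lie under the bar's ends of a seated lid; in the unseated lid's pot they lie 0.5 to 0.95 rad clockwise (from above) of the bar's ends.
- place_middle (a point): Centre of the middle pot's mouth at rim height, z = 0.084. The unseated lid turns under a light sideways push on its bar about 42 mm from the centre; best in short nudges of under 0.1 rad with the finger backed off a little after each, since a finger held against the bar can keep its end from dropping. Over the notches it drops 3.5 mm by its own weight and then stops turning.
- place_right (a point): Centre of the right pot's mouth at rim height, z = 0.084.
- jam_jar: Bystander: glass jam jar with yellow lid, 66 mm across, 100 mm high, loose, origin at the centre of its underside.
- mug: Bystander: white floral mug, 84 x 123 x 91 mm with its handle, loose, origin at the centre of its underside.
- salt_jar: Bystander: small jar with white cap, 43 mm across, 100 mm high, loose, behind the tray, origin at the centre of its underside.
Things that resemble listed ones, but are neither listed nor needed, are in the scene too. What is shaped like the lid_middle but black or blue is not meant.

How it is judged:
On the way, in this order (a step that is already met when the one before it is completed fails the run):
1. the left lid is pressed with the fingers (over 1.5 N) (contact force between lid_left and the fingers above 1.5 N), for 0.1 s.
2. the middle lid is pressed with the fingers (over 1.5 N) (contact force between lid_middle and the fingers above 1.5 N), for 0.1 s.
3. the right lid is pressed with the fingers (over 1.5 N) (contact force between lid_right and the fingers above 1.5 N), for 0.1 s.
At the end, for the whole second after the job is handed in: All three lids lie on their pots with the flange within 1.5 mm of the rim, level within 0.03 rad, centred within 6 mm, at rest (z of lid_left in the frame of place_left between -0.003 and 0.0015 m and angle between each of lid_left, lid_middle, lid_right's own z axis and vertical below 0.03 rad and horizontal distance between lid_left and place_left below 0.006 m and linear speed of each of lid_left, lid_middle, lid_right below 0.02 m/s and z of lid_middle in the frame of place_middle between -0.003 and 0.0015 m and horizontal distance between lid_middle and place_middle below 0.006 m and z of lid_right in the frame of place_right between -0.003 and 0.0015 m and horizontal distance between lid_right and place_right below 0.006 m); the robot touches nothing.
It fails at once if a lid is lifted more than 9 mm above its seat (z of lid_left in the frame of place_left above 0.009 m or z of lid_middle in the frame of place_middle above 0.009 m or z of lid_right in the frame of place_right above 0.009 m).
It fails at once if a bystander is moved more than 20 mm or tipped (distance of any of jam_jar, mug, salt_jar from where it was at the start of the episode above 0.02 m or angle between any of jam_jar, mug, salt_jar's own z axis and vertical above 0.3 rad).
It also fails if it takes over 67 s, if anything falls off the work surface, if the arm or the gripper's body presses on something with over 40 N, if the wrist force passes 120 N, or if a joint passes its speed limit or range.

## Working session

There is one attempt and no reset: what is moved stays moved. The work goes in short steps, Python scripts to look and compute and a shell command to move; the robot and the scene stay as the last step left them, time stands still between calls to the robot, and variables do not carry over. Pictures are saved under pics/ and viewed, at most 10 in all, crops included, and the job is handed in when it is done.

```bash
mkdir -p pics; cat > h.py <<'E'
import numpy as np, cv2
from rig import readout, optics, bot
def snap(n,f=None):
    s=optics.snapshot(n)
    if f: cv2.imwrite('pics/'+f,s['image'][:,:,::-1])
    return s
def K(s):
    h=s['image'].shape[0]; f=h/2/np.tan(np.radians(s['fov_y'])/2)
    return np.array([[f,0,s['cx']],[0,f,s['cy']],[0,0,1.]])
def cloud(s):
    h,w=s['range_z'].shape
    uv=np.stack(np.meshgrid(np.arange(w),np.arange(h)),-1).reshape(-1,1,2).astype(float)
    n=cv2.undistortPoints(uv,K(s),np.array(s['distortion'])).reshape(-1,2)
    z=s['range_z'].reshape(-1,1)
    p=np.hstack([n*z,z])
    R=cv2.Rodrigues(np.array(s['rvec'],float))[0]
    P=(p-np.array(s['tvec']).ravel())@R
    P[z[:,0]==0]=np.nan
    return P.reshape(h,w,3)
E
python3 - <<'E'
from h import *
a=snap('scene','s1.png'); b=snap('side','d1.png')
st=readout.get_state(); print(st['tcp_pos'],st['orientation'],st['force'],st['opening'])
np.savez('c.npz',a=cloud(a),b=cloud(b),ia=a['image'],ib=b['image'])
E
```

```text
[ 0.11702042 -0.51154595  0.25254778] [ 9.93690078e-01  1.12158428e-01 -2.10420723e-05 -7.18193753e-04] [-0.08626189  0.91367995  0.40918095] 0.0855241655901188
```

View pics/s1.png

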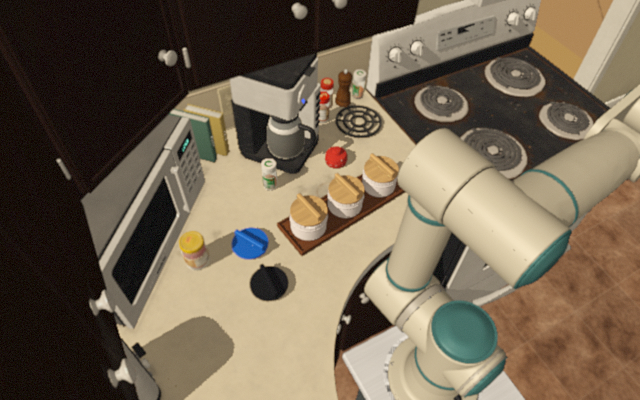

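View pics/d1.png

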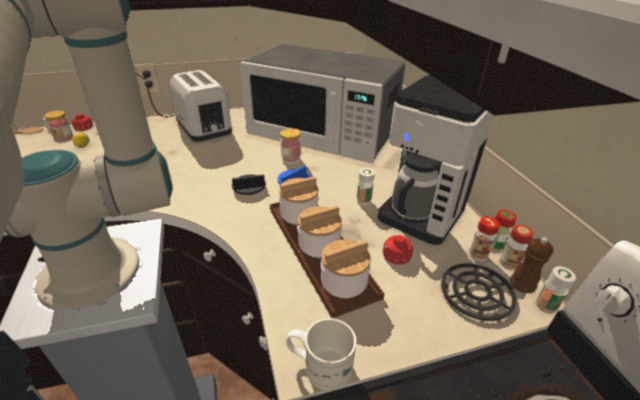

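The scene view shows three wooden lids at (309,212), (346,192) and (380,172), on white pots in the tray. The black lid at (268,283) and the blue one at (250,243) are decoys. The mug is near the right pot, at (330,350) in the side view. Next I measure the lids from depth.

```bash
python3 - <<'E'
from h import *
d=np.load('c.npz')
for k,px in (('a',[(309,212),(346,192),(380,172)]),('b',[(298,190),(319,222),(345,255)])):
    P=d[k]
    I=d['i'+k].astype(int)
    print(k)
    for u,v in px:
        w=P[v-30:v+30,u-35:u+35].reshape(-1,3); c=I[v-30:v+30,u-35:u+35].reshape(-1,3)
        wood=(c[:,0]-c[:,2]>50)&(c[:,0]>120)
        bar=w[(w[:,2]>.104)&(w[:,2]<.13)&wood]; fl=w[(w[:,2]>.088)&(w[:,2]<.100)&wood]
        c0=np.median(bar,0)
        bar=bar[np.linalg.norm(bar[:,:2]-c0[:2],axis=1)<.06]
        m=bar[:,:2].mean(0); U,S,V=np.linalg.svd(bar[:,:2]-m); 
        t=(bar[:,:2]-m)@V[0]
        mid=m+V[0]*(t.max()+t.min())/2
        fl=fl[np.linalg.norm(fl[:,:2]-mid,axis=1)<.052]
        print(len(bar),m.round(4),mid.round(4),'len',np.ptp(t).round(3),'yaw',np.degrees(np.arctan2(V[0,1],V[0,0])).round(1),'ztop',np.percentile(bar[:,2],[50,80,95]).round(4),'fl',len(fl),np.median(fl[:,2]).round(4),((fl[:,:2].min(0)+fl[:,:2].max(0))/2).round(4))
P=d['a']
for n,(u,v) in dict(salt=(269,165),jam=(193,240),red=(336,155)).items(): print(n,P[v,u].round(3))
P=d['b']
for n,(u,v) in dict(mug1=(330,325),mugh=(292,342),mugtop=(330,345),salt=(365,172),red=(398,240)).items(): print(n,P[v,u].round(3))
for k,x0,y0,n,A in (('ia',270,140,0,(150,120)),('ib',265,165,1,(120,150))):
    c=d[k][y0:y0+A[1],x0:x0+A[0]][:,:,::-1]; cv2.imwrite(f'pics/z{n}.png',cv2.resize(c,None,fx=4,fy=4,interpolation=cv2.INTER_CUBIC))
E
```

```text
a
185 [0.5004 0.0704] [0.5025 0.0708] len 0.096 yaw -170.5 ztop [0.1163 0.1182 0.1206] fl 678 0.0956 [0.5018 0.0698]
152 [ 0.5185 -0.0582] [ 0.5186 -0.0581] len 0.089 yaw -170.5 ztop [0.1128 0.1151 0.1174] fl 589 0.0923 [ 0.5202 -0.0586]
141 [ 0.535  -0.1876] [ 0.5372 -0.1872] len 0.086 yaw -170.0 ztop [0.1122 0.1148 0.1169] fl 528 0.0924 [ 0.539  -0.1883]
b
240 [0.5012 0.0634] [0.5031 0.0637] len 0.094 yaw -170.9 ztop [0.1145 0.1176 0.1188] fl 322 0.0958 [0.5035 0.0651]
250 [ 0.5204 -0.0645] [ 0.5225 -0.0641] len 0.094 yaw -170.5 ztop [0.1128 0.1145 0.1156] fl 493 0.0926 [ 0.5228 -0.0624]
312 [ 0.5391 -0.1927] [ 0.5425 -0.1921] len 0.096 yaw -170.4 ztop [0.1133 0.1147 0.1154] fl 719 0.0925 [ 0.5424 -0.191 ]
salt [0.692 0.098 0.102]
jam [0.551 0.375 0.096]
red [ 0.686 -0.122  0.042]
mug1 [ 0.467 -0.328  0.074]
mugh [ 0.399 -0.32   0.037]
mugtop [ 0.468 -0.331  0.016]
salt [0.696 0.093 0.099]
red [ 0.692 -0.137  0.054]
```

View pics/z1.png

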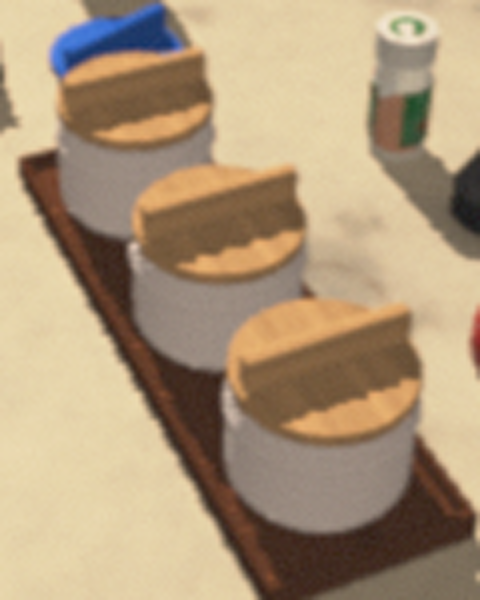

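Depth suggests the left lid stands about 3 mm proud; the press will confirm it. I go above the left lid, on the flat at the -y side of its bar.

```bash
python3 -m crank '[[-1,390,549,-60,0,0,-3.4],[-1,390,549,-60,0,0,-3.4],[-1,390,549,-60,0,0,-3.4],[-1,390,549,-60,0,0,-3.4],[-1,390,549,-60,0,0,-3.4],[-1,390,549,-60,0,0,-3.4],[-1,390,549,-60,0,0,-3.4],[-1,390,549,-60,0,0,-3.4],[-1,390,549,-60,0,0,-3.4],[-1,390,549,-60,0,0,-3.4],[-1,390,549,-60,0,0,-3.4],[-1,390,549,-60,0,0,-3.4],[-1,390,549,-60,0,0,-3.4],[-1,390,549,-60,0,0,-3.4],[-1,390,549,-60,0,0,-3.4],[-1,390,549,-60,0,0,-3.4],[-1,390,549,-60,0,0,-3.4],[-1,390,549,-60,0,0,-3.4],[-1,390,549,-60,0,0,-3.4],[-1,390,549,-60,0,0,-3.4]]' 20; python3 - <<'E'
from h import *
snap('wrist','w1.png');snap('side','d2.png'); print(readout.get_state())
E
```

```text
time: 1.77
tcp_pos: [0.5066, 0.0362, 0.1933]
orientation: [0.997, 0.082, -0.0, 0.0]
force: [0.7, 0.3, 0.2]
opening: -0.0003
grip_force: 0.0
{'time': 1.8667, 'joints': array([-1.71745640e-03,  2.96545663e-02,  1.54289361e+00, -3.03275318e-04,
        1.56860187e+00,  1.40549541e+00]), 'dq': array([-0.00017692, -0.00082743, -0.00434751,  0.00019333,  0.00026532,
        0.00405102]), 'joint_torque': array([ 3.18672331e-01, -3.62413502e+01, -3.52955210e+01,  1.07246372e-02,
       -1.62082761e-03, -7.50483741e-03]), 'tcp_pos': array([0.50665305, 0.03595156, 0.19367577]), 'orientation': array([9.96656861e-01, 8.17008593e-02, 2.07883219e-04, 1.69568274e-04]), 'force': array([0.4327941 , 0.61837331, 0.2623323 ]), 'torque': array([ 0.03525174, -0.02149122,  0.00211052]), 'grip_force': 0.0, 'opening': 0.00012327923954771783}
```

View pics/w1.png

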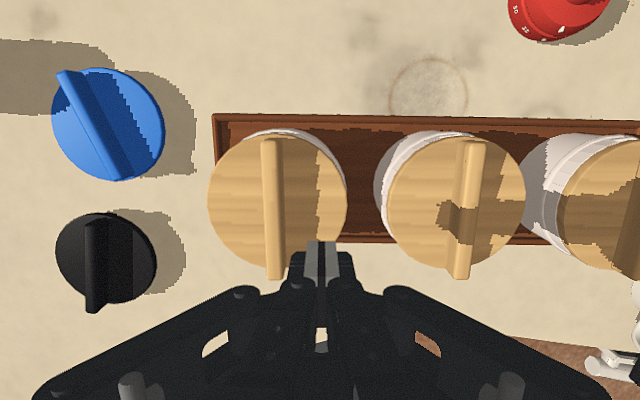

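The wrist view shows the left lid (bar from (272,138) to (275,278)), the middle lid (bar near (468,210)) and the shut fingertips at (320,255). I refine the lid poses with the wrist depth.

```bash
cat >> h.py <<'E'
from scipy.spatial.transform import Rotation as Ro
def wcloud(f=None):
    st=readout.get_state(); s=snap('wrist',f); s=dict(s); s['rvec']=np.zeros(3); s['tvec']=np.zeros(3)
    M=np.array(s['mount']); p=cloud(s)@M[:3,:3].T+M[:3,3]
    return p@Ro.from_quat(st['orientation']).as_matrix().T+st['tcp_pos'], s['image'].astype(int), st
def lids(f=None,C=((.5025,.0668),(.521,-.061),(.54,-.19))):
    P,I,st=wcloud(f); P=P.reshape(-1,3); c=I.reshape(-1,3); wood=(c[:,0]-c[:,2]>45)&(c[:,0]>100)
    for C0 in C:
        q=P[wood&(np.linalg.norm(P[:,:2]-C0,axis=1)<.058)]
        bar=q[(q[:,2]>.110)&(q[:,2]<.13)]; fl=q[(q[:,2]>.08)&(q[:,2]<.1025)]
        if len(bar)<50: print('few'); continue
        (cx,cy),(w,h),a=cv2.minAreaRect((bar[:,:2]*1000).astype(np.float32))
        m=bar[:,:2].mean(0); V=np.linalg.svd(bar[:,:2]-m,full_matrices=False)[2][0]; V*=np.sign(V[0])
        co=np.linalg.lstsq(np.c_[fl[:,:2]-m,np.ones(len(fl))],fl[:,2],rcond=None)[0]
        hull=cv2.minEnclosingCircle((fl[:,:2]*1000).astype(np.float32))
        print('bar c',round(cx,1),round(cy,1),'wh',round(w),round(h),'yaw',np.degrees(np.arctan2(V[1],V[0])).round(1),'ztop',np.median(bar[:,2]).round(4),'flange z',co[2].round(4),'tilt',co[:2].round(3),'circ',np.round(hull[0],1),round(hull[1],1))
    return st
E
python3 -c "
from h import *
lids()"
```

```text
bar c 505.5 67.5 wh 95 12 yaw 9.3 ztop 0.1181 flange z 0.0965 tilt [0.002 0.   ] circ [505.3  67.5] 50.3
bar c 524.8 -60.1 wh 95 12 yaw 9.6 ztop 0.1148 flange z 0.0934 tilt [ 0.002 -0.005] circ [524.1 -60.2] 50.8
bar c 513.5 -188.0 wh 36 6 yaw 13.4 ztop 0.1125 flange z 0.0957 tilt [-0.001 -0.091] circ [ 543.8 -186.7] 50.0
```

Centres: left (505.4, 67.5), middle (524.5, -60.1), right about (543.6, -188). The left flange is at 0.0965, so it looks unseated. Now I press it.

```bash
python3 -m crank '[[-1,3,2,-40,0,0,0],[-1,3,2,-65,0,0,0],[-1,3,2,-70,0,0,0],[-1,3,2,-73,0,0,0],[-1,3,2,-75,0,0,0],[-1,3,2,-76,0,0,0],[-1,3,2,-76,0,0,0],[-1,3,2,-76,0,0,0],[-1,3,2,-76,0,0,0]]'
```

```text
time: 2.67
tcp_pos: [0.5105, 0.0392, 0.1183]
orientation: [0.997, 0.083, 0.001, 0.0]
force: [0.3, -0.7, 0.4]
opening: 0.0001
grip_force: 0.2
```

```bash
python3 -m crank '[[-1,0,0,-1,0,0,0],[-1,0,0,-1.5,0,0,0],[-1,0,0,-1.5,0,0,0]]';python3 -m crank '[[-1,0,0,-0.5,0,0,0],[-1,0,0,-1,0,0,0],[-1,0,0,-1,0,0,0]]'; python3 -c "
from h import *
lids()"
```

```text
time: 2.92
tcp_pos: [0.5105, 0.0392, 0.1169]
orientation: [0.997, 0.083, 0.001, 0.0]
force: [-1.4, -0.9, 4.8]
opening: 0.0
grip_force: 2.4
time: 3.17
tcp_pos: [0.5108, 0.0392, 0.1167]
orientation: [0.997, 0.083, 0.001, 0.0]
force: [-2.0, -0.2, 8.9]
opening: -0.0003
grip_force: 4.7
bar c 522.5 62.2 wh 61 41 yaw 10.9 ztop 0.1182 flange z 0.0965 tilt [-0.015  0.073] circ [505.3  66.8] 50.6
bar c 529.4 -59.3 wh 86 13 yaw 10.0 ztop 0.1147 flange z 0.0935 tilt [-0.003 -0.007] circ [525.1 -60.7] 50.9
few
```

It tilts 0.073 rad, so the left lid rocks. Next the middle lid.

```bash
python3 -m crank '[[-1,0,0,35,0,0,0],[-1,5,-35,45,0,0,0],[-1,11,-75,45,0,0,0],[-1,17,-112,45,0,0,0],[-1,18,-129,30,0,0,0],[-1,18,-129,8,0,0,0],[-1,18,-129,3,0,0,0],[-1,18,-129,1,0,0,0],[-1,18,-129,0,0,0,0],[-1,18,-129,-1,0,0,0],[-1,18,-129,-1,0,0,0]]';python3 -m crank '[[-1,0,0,-0.5,0,0,0],[-1,0,0,-1,0,0,0],[-1,0,0,-1,0,0,0]]'; python3 -c "
from h import *
lids()"
```

```text
time: 4.13
tcp_pos: [0.5286, -0.0894, 0.1151]
orientation: [0.997, 0.083, 0.001, 0.0]
force: [-0.0, 0.4, 4.4]
opening: -0.0
grip_force: 2.2
time: 4.38
tcp_pos: [0.5289, -0.0894, 0.115]
orientation: [0.997, 0.083, 0.001, 0.0]
force: [-2.8, 0.4, 8.8]
opening: 0.0001
grip_force: 4.8
few
bar c 540.5 -64.6 wh 64 42 yaw 12.1 ztop 0.1147 flange z 0.0932 tilt [-0.001 -0.002] circ [525.9 -60.2] 50.4
bar c 549.2 -187.5 wh 86 14 yaw 9.7 ztop 0.1147 flange z 0.0935 tilt [-0.003 -0.008] circ [ 544.5 -189.3] 51.0
```

The middle lid stays level and is firm. Now the right lid.

```bash
python3 -m crank '[[-1,0,0,35,0,0,0],[-1,5,-35,45,0,0,0],[-1,11,-75,45,0,0,0],[-1,17,-112,45,0,0,0],[-1,19,-129,30,0,0,0],[-1,19,-129,8,0,0,0],[-1,19,-129,3,0,0,0],[-1,19,-129,1,0,0,0],[-1,19,-129,0,0,0,0],[-1,19,-129,0,0,0,0]]';python3 -m crank '[[-1,0,0,-0.5,0,0,0],[-1,0,0,-0.5,0,0,0],[-1,0,0,-0.5,0,0,0]]'; python3 -c "
from h import *
lids()"
```

```text
time: 5.27
tcp_pos: [0.5478, -0.219, 0.1151]
orientation: [0.997, 0.083, 0.001, 0.001]
force: [-1.6, -2.1, 7.8]
opening: 0.0001
grip_force: 3.5
time: 5.52
tcp_pos: [0.5478, -0.2189, 0.115]
orientation: [0.997, 0.083, 0.001, 0.001]
force: [-2.7, -2.7, 9.4]
opening: -0.0001
grip_force: 4.7
few
few
bar c 558.7 -192.7 wh 66 44 yaw 11.6 ztop 0.1147 flange z 0.0932 tilt [ 0.001 -0.002] circ [ 545.2 -188.3] 50.5
```

The right lid is level too. I plan the nudges on the near end of the left lid's bar, toward +y.

```bash
python3 - <<'E'
import numpy as np
C=np.array([505.4,67.5])
def p(D,d):
    t=np.radians(9.3-D);u=np.array([np.cos(t),np.sin(t)]);n=np.array([-u[1],u[0]]);return C-42*u-d*n
b=p(0,30);print('start',b.round(1))
for D in range(0,61,4): print(D,'push',(p(D,20.5)-b).round(1),'back',(p(D,27)-b).round(1))
E
python3 -m crank '[[-1,0,0,35,0,0,0],[-1,-20,60,45,0,0,0],[-1,-40,100,45,0,0,0],[-1,-60,140,45,0,0,0],[-1,-70,180,45,0,0,0],[-1,-79,220,45,0,0,0],[-1,-79,250,45,0,0,0],[-1,-79,250,45,0,0,0],[-1,-79,250,45,0,0,0],[-1,-79,250,45,0,0,0]]'
```

```text
start [468.8  31.1]
0 push [-1.5  9.4] back [-0.5  3. ]
4 push [-3.3 12.1] back [-2.7  5.6]
8 push [-4.9 14.9] back [-4.8  8.4]
12 push [-6.3 17.9] back [-6.6 11.4]
16 push [-7.5 20.9] back [-8.3 14.5]
20 push [-8.5 24. ] back [-9.7 17.7]
24 push [-9.2 27.2] back [-10.9  20.9]
28 push [-9.8 30.4] back [-11.8  24.3]
32 push [-10.1  33.7] back [-12.6  27.7]
36 push [-10.1  37. ] back [-13.1  31.1]
40 push [-10.   40.2] back [-13.3  34.6]
44 push [-9.6 43.4] back [-13.3  38.1]
48 push [-9.  46.7] back [-13.1  41.6]
52 push [-8.2 49.8] back [-12.6  45. ]
56 push [-7.1 52.9] back [-11.9  48.4]
60 push [-5.9 55.9] back [-10.9  51.8]
time: 6.4
tcp_pos: [0.4678, 0.0322, 0.1576]
orientation: [0.996, 0.084, 0.0, 0.0]
force: [-0.3, -0.0, -0.2]
opening: 0.0002
grip_force: 0.0
```

```bash
python3 -m crank '[[-1,1,-1,-32,0,0,0],[-1,1,-1,-32,0,0,0],[-1,0,4,-32,0,0,-2],[-1,-1,8,-32,0,0,-4],[-1,-2,11,-32,0,0,-4],[-1,-2,11,-32,0,0,-4],[-1,-2,5,-32,0,0,-4],[-1,-4,8,-32,0,0,-8],[-1,-4,11,-32,0,0,-8],[-1,-4,14,-32,0,0,-8],[-1,-4,14,-32,0,0,-8]]'; python3 -m crank '[[-1,0,-7,0,0,0,0],[-1,0,-7,0,0,0,0]]'; python3 -c "
from h import *
lids('w2.png')"
```

```text
time: 7.32
tcp_pos: [0.4641, 0.0453, 0.1254]
orientation: [1.0, 0.014, 0.0, 0.0]
force: [0.6, -0.3, 0.3]
opening: 0.0002
grip_force: 0.1
time: 7.48
tcp_pos: [0.4641, 0.0373, 0.1253]
orientation: [1.0, 0.013, -0.0, 0.0]
force: [0.3, -0.1, -0.5]
opening: -0.0001
grip_force: 0.0
bar c 508.8 60.0 wh 95 47 yaw 8.3 ztop 0.1184 flange z 0.0968 tilt [ 0.008 -0.039] circ [505.3  69.3] 50.5
bar c 525.6 -59.9 wh 95 14 yaw 10.8 ztop 0.1148 flange z 0.0936 tilt [ 0.002 -0.004] circ [525.3 -60.4] 50.9
few
```

View pics/w2.png

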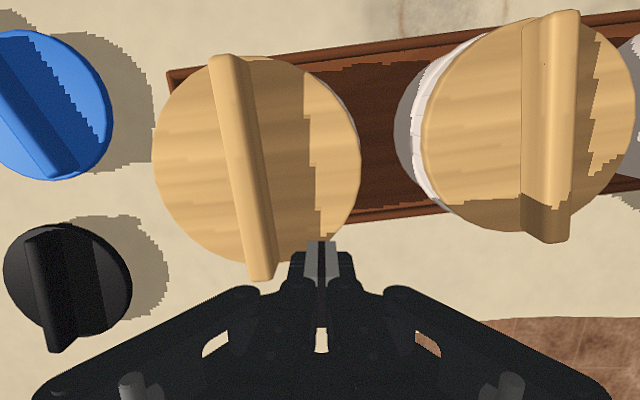

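The bar is not yet touched because the fingers are slimmer than I assumed. I mask the fingers out of the measurement and push further.

```bash
sed -i "s/c=I.reshape(-1,3);/I[232:,275:370]=0; I[275:]=0; c=I.reshape(-1,3);/" h.py
python3 -m crank '[[-1,0,5,0,0,0,0],[-1,0,8,0,0,0,0],[-1,0,10,0,0,0,0],[-1,0,12,0,0,0,0],[-1,0,14,0,0,0,0],[-1,0,14,0,0,0,0]]'; python3 -c "
from h import *
lids(C=[(.5054,.0675)])"
```

```text
time: 8.03
tcp_pos: [0.464, 0.0526, 0.1253]
orientation: [1.0, 0.013, 0.0, -0.0]
force: [-0.0, 0.0, -0.1]
opening: 0.0001
grip_force: 0.1
bar c 507.5 70.8 wh 13 91 yaw -2.3 ztop 0.1185 flange z 0.0969 tilt [ 0.002 -0.074] circ [505.3  69.7] 50.3
```

```bash
python3 -m crank '[[-1,0,-6,0,0,0,0],[-1,0,-6,0,0,0,0],[-1,0,-6,0,0,0,0]]'; python3 -c "
from h import *
lids(C=[(.5054,.0675)])"
```

```text
time: 8.33
tcp_pos: [0.4641, 0.0458, 0.1254]
orientation: [1.0, 0.013, 0.0, 0.0]
force: [-0.5, 0.1, 0.2]
opening: -0.0
grip_force: 0.0
bar c 506.9 68.9 wh 13 93 yaw -1.7 ztop 0.1184 flange z 0.0967 tilt [ 0.003 -0.007] circ [504.9  69.3] 50.8
```

The lid has turned 11°, with a contact offset of about 17.5 mm. I continue in nudges of about 5° with backing off.

```bash
python3 - <<'E'
import numpy as np
C=np.array([505.4,68.5]); b=np.array([464.1,45.8])
def p(D,d):
    t=np.radians(9.3-D);u=np.array([np.cos(t),np.sin(t)]);n=np.array([-u[1],u[0]]);return C-42*u-d*n-b
for D in range(11,66,4): print(D,'az',round(7.8-D,1),'push',p(D,17.5).round(1),'back',p(D,22.5).round(1))
E

```

```text
11 az -3.2 push [-1.2  6.5] back [-1.3  1.5]
15 az -7.2 push [-2.2  9.5] back [-2.7  4.5]
19 az -11.2 push [-3.  12.5] back [-3.9  7.6]
23 az -15.2 push [-3.6 15.6] back [-4.8 10.8]
27 az -19.2 push [-4.  18.8] back [-5.6 14. ]
31 az -23.2 push [-4.2 22. ] back [-6.  17.3]
35 az -27.2 push [-4.1 25.1] back [-6.3 20.6]
39 az -31.2 push [-3.9 28.3] back [-6.3 24. ]
43 az -35.2 push [-3.4 31.4] back [-6.1 27.3]
47 az -39.2 push [-2.6 34.5] back [-5.7 30.6]
51 az -43.2 push [-1.7 37.6] back [-5.  33.8]
55 az -47.2 push [-0.6 40.5] back [-4.1 37. ]
59 az -51.2 push [ 0.8 43.4] back [-3.  40.2]
63 az -55.2 push [ 2.3 46.2] back [-1.7 43.2]
```

```bash
python3 -m crank '[[-1,-2,4.5,0,0,0,-7],[-1,-2,7.5,0,0,0,-7],[-1,-2,9.5,0,0,0,-7],[-1,-2,9.5,0,0,0,-7],[-1,-3,4.5,0,0,0,-7],[-1,-4,7.5,0,0,0,-11],[-1,-3,10.5,0,0,0,-11],[-1,-3,12.5,0,0,0,-11],[-1,-3,12.5,0,0,0,-11],[-1,-4,7.5,0,0,0,-11],[-1,-5,11,0,0,0,-15],[-1,-4,13.5,0,0,0,-15],[-1,-4,15.5,0,0,0,-15],[-1,-4,15.5,0,0,0,-15],[-1,-5,10.5,0,0,0,-15],[-1,-5,10.5,0,0,0,-15]]'; python3 -c "
from h import *
lids(C=[(.5054,.0685)])"
```

```text
time: 9.72
tcp_pos: [0.459, 0.0561, 0.1253]
orientation: [0.993, -0.117, -0.0, 0.0]
force: [0.2, -0.5, -1.3]
opening: -0.0
grip_force: 0.0
bar c 507.2 70.2 wh 13 91 yaw -13.3 ztop 0.1181 flange z 0.0966 tilt [-0.004 -0.069] circ [505.1  69.7] 50.4
```

```bash
python3 -m crank '[[-1,-1,3.5,0,0,0,-4],[-1,0,6.5,0,0,0,-4],[-1,1,8.5,0,0,0,-4],[-1,1,8.5,0,0,0,-4],[-1,-1,2,0,0,0,-4],[-1,-1,2,0,0,0,-4],[-1,-1,2,0,0,0,-4]]'; python3 -c "
from h import *
lids(C=[(.5054,.0685)])"
python3 -m crank '[[-1,0,5,0,0,0,-4],[-1,1,7.5,0,0,0,-4],[-1,2,9.5,0,0,0,-4],[-1,2,9.5,0,0,0,-4],[-1,-1,2,0,0,0,-4],[-1,-1,2,0,0,0,-4],[-1,-1,2,0,0,0,-4]]'; python3 -c "
from h import *
lids(C=[(.5054,.0685)])"
```

```text
time: 10.35
tcp_pos: [0.458, 0.0583, 0.1253]
orientation: [0.988, -0.152, -0.0, 0.0]
force: [0.3, 0.4, -1.2]
opening: 0.0001
grip_force: 0.0
bar c 506.1 68.4 wh 12 94 yaw -21.0 ztop 0.1148 flange z 0.0932 tilt [ 0.003 -0.002] circ [505.   68.6] 50.5
time: 10.98
tcp_pos: [0.4569, 0.0602, 0.1253]
orientation: [0.982, -0.187, -0.0, 0.0]
force: [0.8, 0.1, -0.0]
opening: 0.0001
grip_force: 0.0
bar c 506.4 68.3 wh 13 94 yaw -24.5 ztop 0.1149 flange z 0.0932 tilt [ 0.003 -0.002] circ [505.6  68.8] 50.6
```

It dropped home: the bar top is at 0.1148, the flange at 0.0932 and level, matching the other two. I lift clear, away from the bar, and verify.

```bash
python3 -m crank '[[-1,-2,-6,0,0,0,0],[-1,-2,-6,40,0,0,0],[-1,-2,-6,75,0,0,0],[-1,-2,-46,85,0,0,6],[-1,-2,-80,85,0,0,13],[-1,-2,-110,85,0,0,20],[-1,-2,-130,85,0,0,26],[-1,-2,-130,85,0,0,30],[-1,-2,-130,85,0,0,30],[-1,-2,-130,85,0,0,30],[-1,-2,-130,85,0,0,30]]'; python3 -c "
from h import *
lids('w3.png',C=((.5054,.0675),(.5245,-.0601),(.5436,-.188)))"
```

```text
time: 11.95
tcp_pos: [0.455, -0.069, 0.2103]
orientation: [0.997, 0.073, -0.0, 0.0]
force: [-0.6, 0.1, -0.2]
opening: 0.0002
grip_force: 0.0
bar c 505.6 68.6 wh 12 96 yaw -24.0 ztop 0.1149 flange z 0.0931 tilt [-0.001 -0.001] circ [505.8  69. ] 50.7
bar c 525.8 -60.7 wh 96 12 yaw 10.9 ztop 0.1149 flange z 0.0932 tilt [ 0.    -0.001] circ [525.5 -60.6] 50.7
bar c 544.7 -187.7 wh 96 13 yaw 10.2 ztop 0.1149 flange z 0.0936 tilt [ 0.002 -0.004] circ [ 544.9 -188.2] 50.8
```

View pics/w3.png

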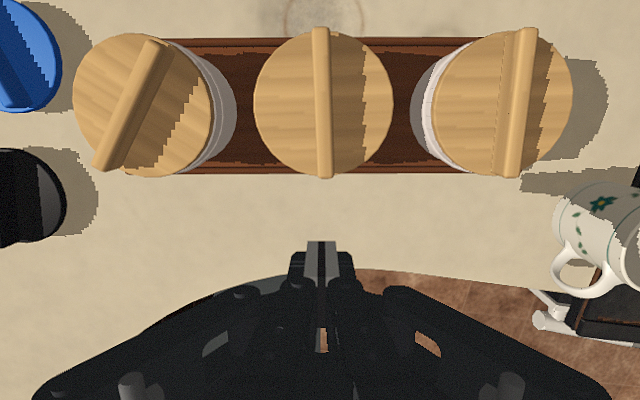

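All three lids are flush. The left bar is now turned clockwise, running from (155,45) to (105,165); the gripper is clear and the mug stands undisturbed.

```bash
python3 -c "
from rig import bot
print(bot.sign_off())"
```

```text
the job is handed in; nothing more can be done
None
```

The left lid was the one that rocked; I pressed all three left to right, turned the left lid clockwise until it dropped home, measured all three flush and level, and handed the job in at about 12 s of robot time (no verdict was returned).

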